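# Load the grinding jar onto the jar mill

## Robot

A 6-joint arm with a two-finger parallel gripper is mounted at the origin on a cart in front of the work surface, level with it; the furniture and walls round the work are solid. World frame = base frame: x ahead of the robot, y to its left, z up, the work surface at z = 0. Lengths are in m, angles in rad, forces in N, time in s.
With the tool pointing down it reaches from about 0.35 to 1 m from the base axis. Payload 7.1 kg.
Tool frame: the origin (TCP) lies midway between the tips of the shut fingers; the grasp point (between the pads) lies 19 mm behind it; z points along the fingers, y is the line along which they close (so a half turn about z gives the same grasp; the last joint's range is limited). The gripper opens to 85 mm and grips with 20 to 120 N. Pads are 22 mm wide; open, the fingers measure 114 mm over their backs; the gripper's body (76 mm by 85 mm) begins 54 mm behind the grasp point. The pads swing forward as they close: fully open they stand 13 mm farther back than shut.
Start: joints at [1.25, 0.423, 1.63, -0, 1.089, -0.019], TCP at [0.186, 0.597, 0.231] pointing down, gripper open.
Joint ranges: [-3, 3], [-0.9, 2.11], [0.09, 2.58], [-1.31, 4.45], [0.11, 2.69], [-2.54, 2.54]. Speed limits (rad/s): [2.39, 2.39, 3.01, 3.14, 3.14, 3.14].

## Interface

Orientations are given as a unit quaternion [w, x, y, z].
In Python, from workcell import robot, imaging gives the robot as it stands. The module is installed in compiled form; this text tells all that it offers.
- The arm moves only by the shell command python3 -m pendant 'ROWS' [FORCE]. ROWS is JSON, a list of rows, each a list of 3 entries, a list of its own where there are three numbers: the shift along the tool's x, y, z in mm, then the turn, a rotation vector about the tool's x, y, z in degrees, then the finger opening in mm, from 0 to 85.4. In form: [[[x, y, z], [wx, wy, wz], jaw], ...]. A call has 1 to 5 rows; each row shifts and turns the commanded pose from where the row before left it, along the tool's axes as they then stand; what a row does not reach is not made up. A row lasts 1/8 s, in which the tool goes at most 62.5 mm and 10.7 degrees, less where a joint would pass 70% of its speed; a pose out of reach is approached as far as the arm can. A call is refused whole if a number of a shift passes 62.5 or a number of a turn 10.7, either way. A call with a gripper value outside its range is refused whole. The fingers move at their own pace and stop on an object; FORCE is the grip in N (left out, the last holds). Time passes only in rows, so rows that do not move let the fingers close. It gives the time, the measured TCP pose, the force, the opening and the grip force at its end, in the units of the state.
- robot.get_obs(): the state, without advancing time (a new reading comes with each control period).
- imaging.grab_frame(name): name is "scene" or "top" or "wrist"; returns the picture (480x640x3 uint8, red, green, blue); there is no depth.
- imaging.camera_params(name): a dict with "vfov" (degrees; the focal length in pixels is half the picture's height over the tangent of half this angle, whatever the lens; pixels are square), "cx", "cy" (the principal point, pixels), "distortion" ([k1, k2, p1, p2, k3] as OpenCV has them; the pictures are not rectified), "eye" and "attitude" of the camera in the world; the wrist camera has in their place "T_tool_cam" (4x4, takes a point from camera to tool coordinates, whose origin is the TCP and whose axes are the flange's). Camera axes: x right, y down, z forward; pixel columns grow to the right and rows downward; lengths in m; the calibration is good to about 2 mm. A picture is of the moment at which its call begins: read the wrist's pose just before it. camera_params takes no time and is no camera call.
- robot.job_done(): hands the job in; it is judged then, once.
Trained networks look in the newest picture that a camera, given by its name, has taken for a name from the list of things; names that differ only in an ending like _2 or _b are one class to them, and where a whole thing is asked for, a point or a joint stands for the part that bears it (a point fixed in the world has none). Each returns a list of dicts, best first, with "p" (0 to 1); they miss things now and then, are a little off and sometimes report something else, mostly with a low value. They report only what shows in the picture. A call takes as long as a camera call.
- imaging.boxes_of(camera, label): "centre" ([column, row] in pixels, amid what is visible of it).
- imaging.spot_point(camera, label): "centre" ([column, row] in pixels: a listed point, or the origin of a listed thing).
The state is a dict: "time_s": time; "joint_pos": joint angles; "qvel": joint speeds; "tau": joint torques, N m; "tcp_pos": TCP position; "tool_rot": TCP orientation; "ft_force": force on the tool from outside, world axes, zero at the start; "moment": the same for the moment, N m; "finger_gap": opening from 0.0 (shut) to 1.0 (fully open); "gripper_force": force on a finger pad.
Only numpy, scipy, OpenCV 4.12 (cv2) and the standard library are available. Lean on these libraries where they do the work, as an engineer would, in place of code of your own. Each camera call takes 0.05 s, during which the arm holds its last target. There are 200 camera calls.

## Task

Load the jar mill: with the fingertips push the grinding jar slowly up the loading ramp, without letting it run back, flicking it or lifting it, until it drops into its seat between the two rollers. Then, with the jar lying still in its seat, push the keeper bar round until it is fully shut across the front of the jar, and leave the jar and the keeper like that. Grasp and lift nothing, and leave the timer, beaker and flask where they are.

Things in the scene. Friction and masses are not known exactly. Their poses are not given: they have to be found in the camera images.
- jar: grinding jar: white glazed cylinder, steel lid on one end, 88 mm in diameter, 100 mm long, 0.5 to 1 kg, slippery, too thick to grasp. Origin at its centre; y is its rolling axis (10 mm clamp nut on the +y end), x and z turn as it rolls. It starts lying across the ramp's foot against the lip, axis along the mill's y; it rolls freely and runs back down unless backed from below
- mill: bench jar mill, fixed. Origin on the worktop below the seat; x points up the ramp, z up, rollers along y. Two free-running rollers, 28 mm thick with black tyres, at x = -28 and +28 mm, axes 34 mm high, between low cheeks (y = +-63 mm, 53 mm high). Behind: white motor housing, x 56 to 140, y +-83, 86 mm high, with two rubber buffers as back stop
- seat (a point): centre of the jar when it is seated between the rollers: in the mill's frame x = 0, y = 0, 85 mm above the worktop. On its way the jar climbs over the front roller (jar's centre then at x = -28 mm and 92 mm high, the highest point) and drops 7 mm into the seat
- ramp: loading ramp, part of the mill, 10 degrees steep, 175 mm long, 107 mm wide between curbs 4 mm thick and 13 mm high. Origin: middle of the foot edge on the rolling surface, 14 mm high, 220 mm from the mill's origin; x runs up the slope, z square to it. A 10 mm lip rod lies across the foot. The jar's centre moves at z = 44 mm from x = 36 mm (at the lip) up; then the front roller takes over
- keeper (a joint): keeper bar's hinge angle, rad: 0 = fully shut across the front of the seated jar (at its stop, along the mill's +y), 1.57 = pointing back beside the ramp (the mill's -x), at most 2.1; upright axis, growing anticlockwise seen from above. Starts open, 1.5 to 1.75. It stays where it is left; a push of under 1 N at its end moves it
- keeper_pivot (a point): point on the keeper's upright hinge axis at the bar's middle, 85 mm above the worktop, in the mill's frame x = -54, y = -79 mm; the post under it is 18 mm thick
- keeper_knob (a point): middle of the upright black knob (15 mm thick, its top 34 mm above the bar's middle) on the keeper, 150 mm from the hinge axis. The bar is a level round steel rod 10 mm thick, its middle 85 mm above the worktop, its end 175 mm from the axis; shut, it ends over a rest post at the mill's x = -54, y = +80 mm and is 5 mm clear of the seated jar
- timer: bystander: white lab timer, 64 x 64 x 19 mm, origin under its centre
- beaker_small: bystander: small glass beaker, 53 mm wide, 60 mm high, origin under its centre
- flask: bystander: conical glass flask, 64 mm wide, 104 mm high, origin under its centre

How it is judged:
By the outcome, as a careful person would: the job done as asked, in the order asked, and still so for the second after the job is handed in, with the robot touching nothing.
It also fails if it takes over 61 s, if anything falls off the work surface, if the arm or the gripper's body presses on something with over 40 N, if the wrist force passes 120 N, or if a joint passes its speed limit or range.

## Working session

There is one attempt and no reset: what is moved stays moved. The work goes in short steps, Python scripts to look and compute and a shell command to move; the robot and the scene stay as the last step left them, time stands still between calls to the robot, and variables do not carry over. Pictures are saved under pics/ and viewed, at most 10 in all, crops included, and the job is handed in when it is done.

```bash
mkdir -p pics; cat > h.py <<'E'
import numpy as np, cv2
from workcell import robot, imaging
from scipy.spatial.transform import Rotation as R
def rot(q): return R.from_quat([q[1],q[2],q[3],q[0]]).as_matrix()
def cam(n):
    p=imaging.camera_params(n); f=240/np.tan(np.radians(p['vfov'])/2)
    K=np.array([[f,0,p['cx']],[0,f,p['cy']],[0,0,1]]); D=np.array(p['distortion'],float)
    if 'eye' in p:
        A=np.array(p['attitude'],float); A=rot(A) if A.size==4 else A
        return K,D,A,np.array(p['eye'])
    o=robot.get_obs(); T=np.array(p['T_tool_cam']); B=rot(o['tool_rot'])
    return K,D,B@T[:3,:3],B@T[:3,3]+np.array(o['tcp_pos'])
def onplane(n,px,z,c=None):
    K,D,A,e=c or cam(n)
    u=cv2.undistortPoints(np.array([[px]],float),K,D)[0,0]
    d=A@np.array([u[0],u[1],1]); return e+d*(z-e[2])/d[2]
def proj(n,P,c=None):
    K,D,A,e=c or cam(n)
    return cv2.projectPoints(((np.atleast_2d(P)-e)@A),np.zeros(3),np.zeros(3),K,D)[0][:,0]
def save(n,f,im=None):
    im=imaging.grab_frame(n) if im is None else im
    cv2.imwrite('pics/'+f,im[:,:,::-1]); return im
E
python3 - <<'E'
from h import *
for n in ['top','scene']:
    print(n,imaging.camera_params(n)); save(n,n+'0.png')
    for l,z in [('jar',.07),('mill',0),('seat',.085),('ramp',.014),('keeper_pivot',.085),('keeper_knob',.1),('timer',0),('beaker_small',0),('flask',0)]:
        r=imaging.spot_point(n,l)[:2]
        print(l,[(np.round(a['centre']),round(a['p'],2),onplane(n,a['centre'],z).round(3)) for a in r])
print(robot.get_obs())
E
```

```text
top {'vfov': 49.02069883400904, 'cx': 316.3012618027568, 'cy': 242.94701812135506, 'distortion': array([-0.01001315,  0.        ,  0.        ,  0.        ,  0.        ]), 'eye': array([0.51521678, 0.08077858, 0.97747878]), 'attitude': array([-0.04444972,  0.70665575, -0.70568057,  0.02601554])}
jar [(array([350., 334.]), 0.74, array([0.451, 0.047, 0.07 ])), (array([366., 241.]), 0.47, array([0.609, 0.019, 0.07 ]))]
mill [(array([318., 233.]), 0.81, array([0.632, 0.104, 0.   ]))]
seat [(array([315., 225.]), 0.64, array([0.636, 0.107, 0.085]))]
ramp []
keeper_pivot [(array([370., 240.]), 0.72, array([0.61 , 0.013, 0.085]))]
keeper_knob [(array([406., 326.]), 0.72, array([ 0.466, -0.044,  0.1  ]))]
timer [(array([239., 242.]), 0.63, array([0.614, 0.252, 0.   ]))]
beaker_small [(array([271., 322.]), 0.91, array([0.466, 0.19 , 0.   ]))]
flask [(array([384., 181.]), 0.92, array([ 0.73 , -0.021,  0.   ]))]
scene {'vfov': 44.424669304829315, 'cx': 316.66209471956626, 'cy': 246.8537496742724, 'distortion': array([-0.06800253,  0.        ,  0.        ,  0.        ,  0.        ]), 'eye': array(
[... 898 characters left out ...]
55, 0.   ]))]
{'time_s': 1.0, 'joint_pos': array([ 1.24998015e+00,  4.23095882e-01,  1.62987815e+00,  1.67771776e-05,
        1.08861024e+00, -1.89720126e-02]), 'qvel': array([-0.00011956, -0.00098263,  0.00091255, -0.00136   ,  0.00025556,
       -0.00032492]), 'tau': array([-1.97041125e-03, -5.57352126e+01, -2.82152349e+01, -6.52965059e-05,
        7.11292778e-04,  7.66937234e-06]), 'tcp_pos': array([0.18575357, 0.59675233, 0.23133024]), 'tool_rot': array([-6.61625522e-06,  1.50353642e-01,  9.88632279e-01,  5.38903546e-06]), 'ft_force': array([0.11682271, 0.21740628, 0.76759456]), 'moment': array([0.02930247, 0.02219186, 0.03689609]), 'gripper_force': 0.0, 'finger_gap': 1.0017481507296417}
```

View pics/top0.png

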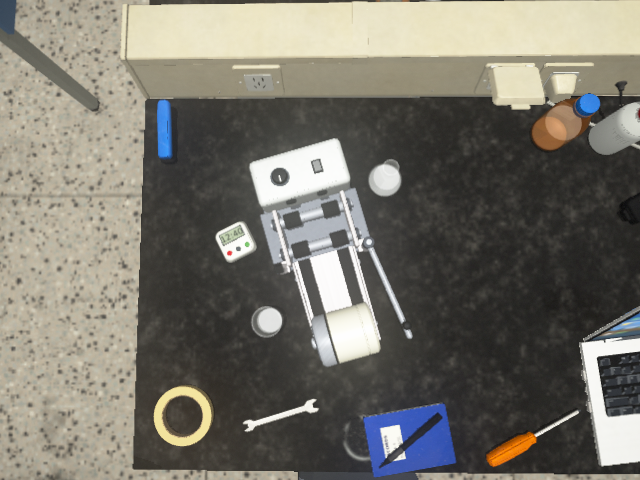

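View pics/scene0.png

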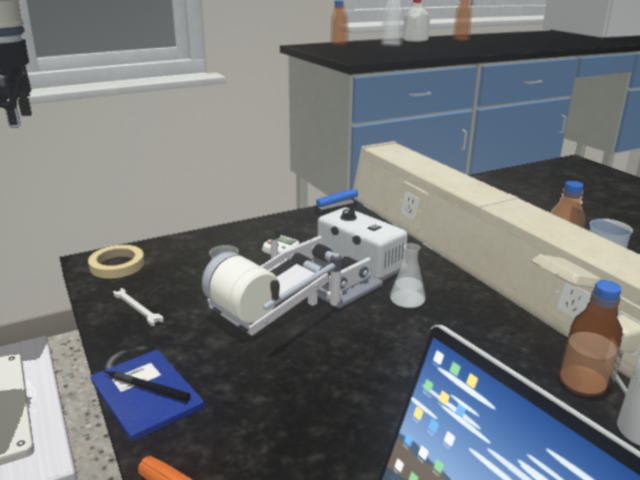

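The top view shows the jar at (347,334) across the ramp foot, rollers around (315,225), the keeper pivot at (368,242) with the knob at (407,330). The scene view agrees with this. Next I'll fit the mill pose from both cameras.

```bash
cat >> h.py <<'E'
def M(p,P):
    c,s=np.cos(p[2]),np.sin(p[2]); P=np.atleast_2d(P)
    return np.c_[p[0]+c*P[:,0]-s*P[:,1],p[1]+s*P[:,0]+c*P[:,1],P[:,2]]
E
python3 - <<'E'
from h import *
from scipy.optimize import least_squares
ct,cs=cam('top'),cam('scene')
J=[-.192,0,.0636]
obs=[('top',J,(350,334)),('top',[0,0,0],(318,233)),('top',[0,0,.085],(315,225)),('top',[-.054,-.079,.085],(370,240)),
('scene',J,(240,288)),('scene',[0,0,0],(328,277)),('scene',[0,0,.085],(327,238)),('scene',[-.22,0,.014],(225,318)),('scene',[-.054,-.079,.085],(334,264)),
('top',[.14,.083,.086],(250,160)),('top',[.14,-.083,.086],(338,140))]
C={'top':ct,'scene':cs}
f=lambda p:np.concatenate([proj(n,M(p,P),C[n])[0]-np.array(u) for n,P,u in obs])
r=least_squares(f,[.637,.107,.31],loss='soft_l1',f_scale=2); p=r.x
print(p,np.degrees(p[2])); print(f(p).reshape(-1,2).round(1))
np.save('p.npy',p)
c,s=np.cos(p[2]),np.sin(p[2])
for n,px in (('top',(406,326)),('scene',(275,290))):
    w=onplane(n,px,.102,C[n])-[p[0],p[1],0]
    m=np.array([c*w[0]+s*w[1],-s*w[0]+c*w[1]]); d=m-[-.054,-.079]; print('knob',m,np.hypot(*d),np.arctan2(-d[0],d[1]))
im=imaging.grab_frame('top')
pts=[[-.22,.0535,.014],[-.22,-.0535,.014],[.056,.083,.086],[.056,-.083,.086],[.14,.083,.086],[.14,-.083,.086],[-.054,-.079,.085],[-.054,.08,.08],[-.028,.05,.048],[-.028,-.05,.048],[.028,.05,.048],[.028,-.05,.048],[-.236,0,.0636],[-.192,.05,.0636],[-.192,-.05,.0636]]
for q in proj('top',M(p,pts),ct): cv2.circle(im,tuple(int(v*4) for v in q),8,(255,0,0),-1,shift=2)
cv2.imwrite('pics/fit.png',cv2.resize(im[120:380,200:440],None,fx=2.3,fy=2.3,interpolation=cv2.INTER_CUBIC)[:,:,::-1])
E
```

```text
[0.63431594 0.10425173 0.2744877 ] 15.726986840293783
[[-3.3  0.2]
 [-0.5 -1.4]
 [ 1.3  0.6]
 [-0.4  3.4]
 [ 0.7 -1.6]
 [-3.   3. ]
 [-1.5  1. ]
 [ 3.6  0.6]
 [ 1.7 -0.1]
 [-1.4  1.4]
 [ 2.7 -4.3]]
knob [-0.20219141 -0.0968202 ] 0.14925901798525404 1.6904728910800306
knob [-0.19963352 -0.096712  ] 0.14670663602940207 1.6918222679943231
```

View pics/fit.png

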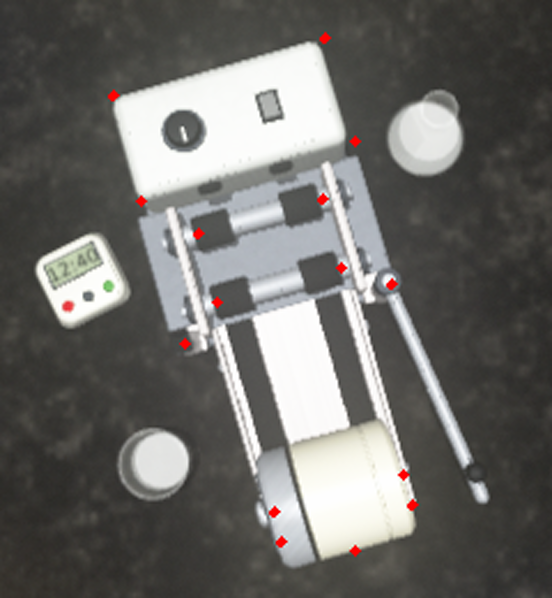

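The fit matches visible features to about 2 mm: housing corners, rollers and jar all within 1–2 px. Moving to a staging point behind the jar.

```bash
python3 -m pendant '[[[-28,-41,0],[0,0,0],50],[[-28,-41,0],[0,0,0],50],[[-28,-41,0],[0,0,0],50],[[-28,-41,0],[0,0,0],50]]'; python3 -m pendant '[[[-28,-41,0],[0,0,0],50],[[-28,-41,0],[0,0,0],50],[[-28,-41,0],[0,0,0],50],[[-28,-41,0],[0,0,0],50]]'; python3 -m pendant '[[[-28,-41,0],[0,0,0],50],[[-28,-41,0],[0,0,0],50],[[-28,-41,0],[0,0,0],50],[[-28,-41,0],[0,0,0],50]]'; python3 -m pendant '[[[0,0,0],[0,0,-8.3],50],[[0,0,0],[0,0,-8.3],50],[[0,0,0],[0,0,-8.3],50],[[0,0,0],[0,0,-8.4],50],[[0,0,0],[0,0,0],50]]'
cat >> h.py <<'E'
p0=np.array([.634,.104,np.radians(16)])
def where(p=p0):
    o=robot.get_obs(); c,s=np.cos(p[2]),np.sin(p[2]); B=rot(o['tool_rot']); w=np.array(o['tcp_pos'])-[p[0],p[1],0]
    print('t',round(o['time_s'],2),'mill mm',np.round([1e3*(c*w[0]+s*w[1]),1e3*(-s*w[0]+c*w[1]),1e3*w[2]],1),'yaw x',np.degrees(np.arctan2(B[1,0],B[0,0])).round(1),'z',B[:,2].round(3),'F',np.round(o['ft_force'],1),'j',np.round(o['joint_pos'],2),'gap',round(o['finger_gap'],2))
E
python3 -c "from h import *; where()"
```

```text
time_s: 1.55
tcp_pos: [0.2442, 0.4055, 0.2314]
tool_rot: [0.0, 0.15, 0.989, 0.0]
ft_force: [0.9, -0.1, 0.4]
finger_gap: 0.584
gripper_force: 0.0
time_s: 2.05
tcp_pos: [0.3025, 0.2157, 0.2316]
tool_rot: [0.0, 0.15, 0.989, 0.0]
ft_force: [1.3, 0.1, 0.5]
finger_gap: 0.586
gripper_force: 0.0
time_s: 2.55
tcp_pos: [0.3608, 0.0255, 0.2317]
tool_rot: [0.001, 0.15, 0.989, 0.0]
ft_force: [0.4, 0.8, -0.8]
finger_gap: 0.583
gripper_force: 0.0
time_s: 3.18
tcp_pos: [0.3604, 0.0271, 0.2315]
tool_rot: [0.0, -0.139, 0.99, -0.0]
ft_force: [0.3, 0.1, -0.7]
finger_gap: 0.586
gripper_force: 0.0
t 3.17 mill mm [-284.2    1.5  231.5] yaw x -164.1 z [ 0. -0. -1.] F [ 0.3  0.1 -0.7] j [ 0.04  0.02  2.17 -0.    0.96 -1.81] gap 0.59
```

```bash
python3 -m pendant '[[[0,0,45],[0,0,0],50],[[0,0,45],[0,0,0],50],[[0,0,45],[0,0,0],50],[[0,0,45],[0,0,0],50],[[-10,0,0],[0,0,0],50]]'; python3 -m pendant '[[[-10,0,0],[0,0,0],50],[[-6,0,0],[0,0,0],50],[[0,0,0],[0,0,0],50]]'
python3 - <<'E'
from h import *
where()
a=save('top','x.png'); b=imaging.grab_frame('scene')
cv2.imwrite('pics/near.png',np.hstack([cv2.resize(a[220:420,240:440],(400,400)),cv2.resize(b[200:350,160:310],(400,400))])[:,:,::-1])
E
```

```text
time_s: 3.8
tcp_pos: [0.3671, 0.0298, 0.0491]
tool_rot: [-0.004, -0.138, 0.99, 0.0]
ft_force: [0.2, -0.7, -0.3]
finger_gap: 0.589
gripper_force: 0.0
time_s: 4.18
tcp_pos: [0.3871, 0.0345, 0.0528]
tool_rot: [0.002, -0.139, 0.99, -0.0]
ft_force: [-0.1, 0.1, 0.1]
finger_gap: 0.585
gripper_force: 0.0
t 4.17 mill mm [-256.4    1.3   52.8] yaw x -164.0 z [ 0.004  0.    -1.   ] F [-0.1  0.1  0.1] j [ 0.06  0.44  2.24  0.    0.46 -1.79] gap 0.58
```

View pics/near.png

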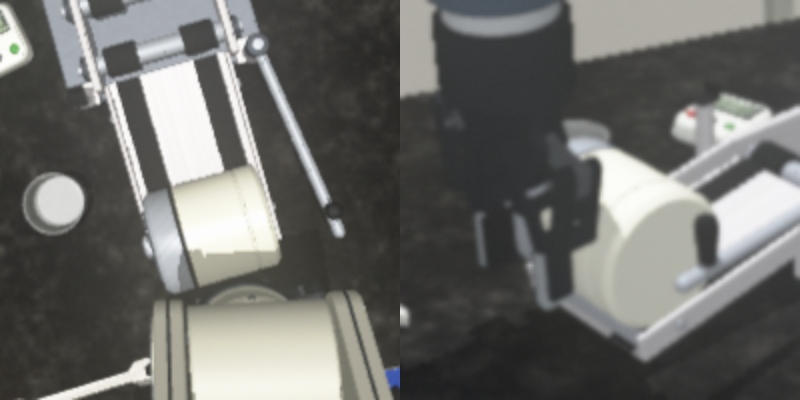

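The picture shows the two fingers just behind the jar at the lip, evenly placed and clear of curbs and keeper. Now the slow push.

```bash
python3 -m pendant '[[[-3,0,0],[0,0,0],50],[[-3,0,0],[0,0,0],50],[[-3,0,0],[0,0,0],50],[[-3,0,-0.5],[0,0,0],50],[[-3,0,-0.5],[0,0,0],50]]'; python3 -m pendant '[[[-4,0,-0.7],[0,0,0],50],[[-4,0,-0.7],[0,0,0],50],[[-4,0,-0.7],[0,0,0],50],[[-4,0,-0.7],[0,0,0],50],[[-4,0,-0.7],[0,0,0],50]]'
python3 - <<'E'
from h import *
where()
for n in ('top','scene'):
  print([(np.round(a['centre']),round(a['p'],2),onplane(n,a['centre'],.067).round(3)) for a in (imaging.grab_frame(n) is not None and imaging.spot_point(n,'jar'))[:2]])
E
```

```text
time_s: 4.9
tcp_pos: [0.3985, 0.0383, 0.0521]
tool_rot: [-0.002, -0.139, 0.99, 0.0]
ft_force: [-3.8, -0.6, 2.3]
finger_gap: 0.587
gripper_force: 2.2
time_s: 5.52
tcp_pos: [0.4192, 0.044, 0.0559]
tool_rot: [-0.0, -0.139, 0.99, -0.0]
ft_force: [-3.6, -0.1, 1.9]
finger_gap: 0.586
gripper_force: 1.8
t 5.53 mill mm [-223.     1.5   55.9] yaw x -164.0 z [-0. -0. -1.] F [-3.6 -0.1  1.9] j [ 0.08  0.46  2.17 -0.    0.52 -1.77] gap 0.59
[(array([344., 321.]), 0.83, array([0.472, 0.057, 0.067]))]
[(array([250., 282.]), 0.97, array([0.467, 0.054, 0.067]))]
```

```bash
for i in 1; do python3 -m pendant '[[[-5,0,-0.9],[0,0,0],50],[[-5,0,-0.9],[0,0,0],50],[[-5,0,-0.9],[0,0,0],50],[[-5,0,-0.9],[0,0,0],50],[[-5,0,-0.9],[0,0,0],50]]'; python3 -m pendant '[[[-5,0,-0.9],[0,0,0],50],[[-5,0,-0.9],[0,0,0],50],[[-5,0,-0.9],[0,0,0],50],[[-5,0,-0.9],[0,0,0],50],[[-5,0,-0.9],[0,0,0],50]]';  python3 -m pendant '[[[-5,0,-0.9],[0,0,0],50],[[-5,0,-0.9],[0,0,0],50],[[-5,0,-0.9],[0,0,0],50],[[-5,0,-0.9],[0,0,0],50],[[-5,0,-0.9],[0,0,0],50]]'; done
python3 - <<'E'
from h import *
where()
for n in ('top','scene'):
  print([(np.round(a['centre']),round(a['p'],2),onplane(n,a['centre'],.081).round(3)) for a in (imaging.grab_frame(n) is not None and imaging.spot_point(n,'jar'))[:2]])
E
```

```text
time_s: 6.35
tcp_pos: [0.4433, 0.0509, 0.0604]
tool_rot: [-0.0, -0.139, 0.99, -0.0]
ft_force: [-4.2, -0.8, 1.8]
finger_gap: 0.588
gripper_force: 1.8
time_s: 6.98
tcp_pos: [0.4673, 0.0578, 0.0649]
tool_rot: [-0.0, -0.139, 0.99, 0.0]
ft_force: [-4.0, -0.3, 1.3]
finger_gap: 0.584
gripper_force: 1.8
time_s: 7.6
tcp_pos: [0.4914, 0.0647, 0.0694]
tool_rot: [-0.0, -0.139, 0.99, -0.0]
ft_force: [-2.9, -1.2, 1.6]
finger_gap: 0.583
gripper_force: 1.8
t 7.6 mill mm [-148.     1.5   69.4] yaw x -164.0 z [-0. -0. -1.] F [-2.9 -1.2  1.6] j [ 0.11  0.5   2.01 -0.    0.64 -1.74] gap 0.58
[(array([332., 279.]), 0.87, array([0.543, 0.077, 0.081]))]
[(array([284., 259.]), 0.83, array([0.538, 0.077, 0.081]))]
```

```bash
python3 -m pendant '[[[-5,0,-0.9],[0,0,0],50],[[-5,0,-0.9],[0,0,0],50],[[-5,0,-0.9],[0,0,0],50],[[-5,0,-0.9],[0,0,0],50],[[-5,0,-0.9],[0,0,0],50]]'; python3 -m pendant '[[[-4,0,-0.7],[0,0,0],50],[[-4,0,-0.7],[0,0,0],50],[[-4,0,-0.7],[0,0,0],50],[[-4,0,-0.5],[0,0,0],50],[[-4,0,-0.3],[0,0,0],50]]';  python3 -m pendant '[[[-3,0,0],[0,0,0],50],[[-3,0,0],[0,0,0],50],[[-3,0,0],[0,0,0],50],[[-3,0,0],[0,0,0],50],[[-3,0,0],[0,0,0],50]]'
python3 -c "from h import *; where()"
```

```text
time_s: 8.43
tcp_pos: [0.5154, 0.0716, 0.0739]
tool_rot: [-0.0, -0.139, 0.99, 0.0]
ft_force: [-2.8, -0.8, 1.9]
finger_gap: 0.581
gripper_force: 1.8
time_s: 9.05
tcp_pos: [0.5353, 0.0772, 0.0769]
tool_rot: [0.001, -0.139, 0.99, -0.0]
ft_force: [0.3, -0.6, 0.4]
finger_gap: 0.587
gripper_force: 0.2
time_s: 9.68
tcp_pos: [0.5493, 0.0813, 0.0768]
tool_rot: [0.0, -0.139, 0.99, 0.0]
ft_force: [-1.7, -0.6, 0.5]
finger_gap: 0.589
gripper_force: 0.8
t 9.68 mill mm [-87.7   1.5  76.8] yaw x -164.0 z [ 0.001  0.    -1.   ] F [-1.7 -0.6  0.5] j [ 0.13  0.55  1.87  0.    0.72 -1.72] gap 0.59
```

Jar is near the crest, still backed by the fingers; easing it over.

```bash
python3 -m pendant '[[[-2,0,0],[0,0,0],50],[[-2,0,0],[0,0,0],50],[[-2,0,0],[0,0,0],50],[[-2,0,0],[0,0,0],50],[[-2,0,0],[0,0,0],50]]'; python3 -m pendant '[[[-2,0,0],[0,0,0],50],[[-2,0,0],[0,0,0],50],[[-1,0,0],[0,0,0],50],[[0,0,0],[0,0,0],50],[[0,0,0],[0,0,0],50]]'
python3 - <<'E'
from h import *
where()
a=imaging.grab_frame('top'); print(imaging.spot_point('top','jar')[:1]); b=imaging.grab_frame('scene')
for n in ['scene']: print([(np.round(q['centre']),q['p'],onplane(n,q['centre'],.085).round(3)) for q in imaging.spot_point(n,'jar')[:2]])
cv2.imwrite('pics/seat.png',np.hstack([cv2.resize(a[130:330,220:420],(400,400)),cv2.resize(b[170:320,220:370],(400,400))])[:,:,::-1])
E
```

```text
time_s: 10.3
tcp_pos: [0.5587, 0.084, 0.0768]
tool_rot: [0.0, -0.139, 0.99, 0.0]
ft_force: [0.3, 0.5, -0.7]
finger_gap: 0.587
gripper_force: 0.0
time_s: 10.92
tcp_pos: [0.5631, 0.0853, 0.0767]
tool_rot: [-0.0, -0.139, 0.99, -0.0]
ft_force: [0.1, -0.1, 0.3]
finger_gap: 0.586
gripper_force: 0.0
t 10.93 mill mm [-73.3   1.5  76.7] yaw x -164.0 z [-0. -0. -1.] F [ 0.1 -0.1  0.3] j [ 0.13  0.56  1.84 -0.    0.74 -1.72] gap 0.59
[{'centre': [318.8, 228.8], 'p': 0.66}]
[(array([324., 239.]), 0.63, array([0.633, 0.106, 0.085]))]
```

View pics/seat.png

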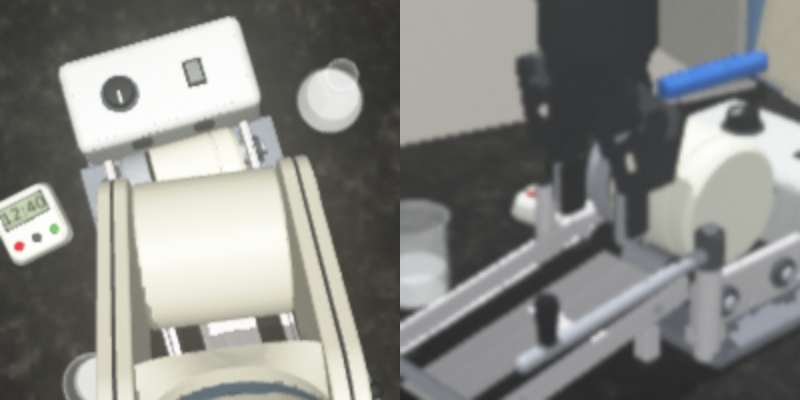

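The jar sits between the rollers (324,239 in scene, within 2 mm of the seat) and the fingers are free. Backing off, up and over to outside the keeper.

```bash
python3 -m pendant '[[[5,0,0],[0,0,0],50],[[20,0,-5],[0,0,0],50],[[30,0,-30],[0,0,0],50],[[20,0,-45],[0,0,0],0],[[20,-20,0],[0,0,0],0]]' 20; python3 -m pendant '[[[0,-40,0],[0,0,0],0],[[0,-40,0],[0,0,0],0],[[0,-40,0],[0,0,0],0],[[0,0,0],[0,0,0],0],[[0,0,0],[0,0,0],0]]'
python3 -m pendant '[[[0,0,30],[0,0,0],0],[[0,0,30],[0,0,0],0],[[0,0,24],[0,0,0],0],[[0,0,0],[0,0,0],0]]'
python3 - <<'E'
from h import *
where()
a=imaging.grab_frame('top'); b=imaging.grab_frame('scene')
print('knob',[(q['p'],onplane('scene',q['centre'],.102)) for q in imaging.spot_point('scene','keeper_knob')[:1]])
cv2.imwrite('pics/kp.png',np.hstack([cv2.resize(a[160:360,280:480],(400,400)),cv2.resize(b[170:370,200:400],(400,400))])[:,:,::-1])
E
```

```text
time_s: 11.75
tcp_pos: [0.4783, 0.0402, 0.1596]
tool_rot: [0.003, -0.14, 0.99, -0.0]
ft_force: [-0.4, -0.3, -0.5]
finger_gap: 0.164
gripper_force: 0.0
time_s: 12.38
tcp_pos: [0.5097, -0.0752, 0.1565]
tool_rot: [-0.0, -0.139, 0.99, 0.0]
ft_force: [-1.4, 0.8, -0.2]
finger_gap: -0.0
gripper_force: 0.0
time_s: 12.88
tcp_pos: [0.5086, -0.0741, 0.0713]
tool_rot: [-0.002, -0.14, 0.99, 0.001]
ft_force: [-0.2, -0.0, 1.7]
finger_gap: -0.004
gripper_force: 0.0
t 12.88 mill mm [-169.7 -136.6   71.3] yaw x -163.9 z [-0.004  0.001 -1.   ] F [-0.2 -0.   1.7] j [-0.17  0.52  1.96  0.    0.67 -2.02] gap -0.0
knob [(0.82, array([ 0.47123444, -0.04411645,  0.102     ]))]
```

View pics/kp.png

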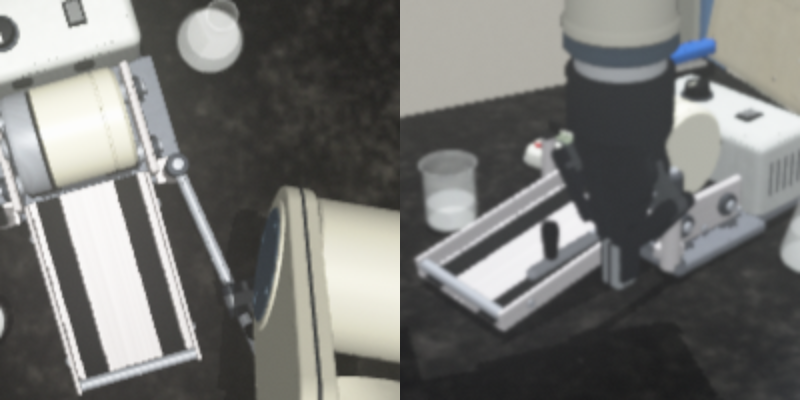

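Finger is outside the bar, jar remains seated, bar at (200,230) in the left view is free to swing. Pushing it round.

```bash
python3 -m pendant '[[[0,11,0],[0,0,0],0],[[0,11,0],[0,0,0],0],[[0,11,0],[0,0,0],0],[[0,11,0],[0,0,0],0],[[0,11,0],[0,0,0],0]]'; python3 -m pendant '[[[-1,11.5,0],[0,0,0],0],[[-1,11.5,0],[0,0,0],0],[[-1,11.5,0],[0,0,0],0],[[-4.8,10.6,0],[0,0,0],0],[[-4.8,10.6,0],[0,0,0],0]]'; python3 -m pendant '[[[-4.8,10.6,0],[0,0,0],0],[[-8,9,0],[0,0,0],0],[[-8,9,0],[0,0,0],0],[[-8,9,0],[0,0,0],0],[[0,0,0],[0,0,0],0]]'
python3 - <<'E'
from h import *
where()
imaging.grab_frame('scene')
for q in imaging.spot_point('scene','keeper_knob')[:2]:
    w=onplane('scene',q['centre'],.102)-[p0[0],p0[1],0]; c,s=np.cos(p0[2]),np.sin(p0[2]); m=np.array([c*w[0]+s*w[1],-s*w[0]+c*w[1]])
    d=m-[-.054,-.079]; print('knob',q['p'],m.round(3),np.hypot(*d).round(3),np.arctan2(-d[0],d[1]).round(2))
E
```

```text
time_s: 13.65
tcp_pos: [0.4951, -0.0218, 0.0728]
tool_rot: [0.0, -0.139, 0.99, -0.0]
ft_force: [0.4, -1.1, -0.5]
finger_gap: -0.001
gripper_force: 0.3
time_s: 14.28
tcp_pos: [0.4921, 0.0352, 0.0727]
tool_rot: [-0.0, -0.139, 0.99, -0.0]
ft_force: [-0.8, -0.9, 0.3]
finger_gap: 0.005
gripper_force: 0.3
time_s: 14.9
tcp_pos: [0.5099, 0.0793, 0.0727]
tool_rot: [0.0, -0.14, 0.99, 0.0]
ft_force: [-0.1, 0.1, -0.1]
finger_gap: -0.002
gripper_force: 0.0
t 14.9 mill mm [-126.1   10.5   72.7] yaw x -163.9 z [ 0.001  0.    -1.   ] F [-0.1  0.1 -0.1] j [ 0.13  0.51  1.96  0.    0.67 -1.72] gap -0.0
knob 0.83 [-0.127  0.06 ] 0.157 0.48
```

Keeper at about 0.5 rad. Continuing more gently.

```bash
python3 -m pendant '[[[-9,5.5,0],[0,0,0],0],[[-9,5.5,0],[0,0,0],0],[[-9,5.5,0],[0,0,0],0],[[-6,2.5,0],[0,0,0],0],[[-6,2.5,0],[0,0,0],0]]'; python3 -m pendant '[[[-4,2,0],[0,0,0],0],[[-3,1,0],[0,0,0],0],[[-2,0,0],[0,0,0],0],[[0,0,0],[0,0,0],0]]'
python3 -c "from h import *; where()"; python3 -m pendant '[[[-2,0,0],[0,0,0],0],[[-1,0,0],[0,0,0],0],[[-1,0,0],[0,0,0],0],[[0,0,0],[0,0,0],0]]'
python3 - <<'E'
from h import *
where()
imaging.grab_frame('scene')
for q in imaging.spot_point('scene','keeper_knob')[:2]:
    w=onplane('scene',q['centre'],.102)-[p0[0],p0[1],0]; c,s=np.cos(p0[2]),np.sin(p0[2]); m=np.array([c*w[0]+s*w[1],-s*w[0]+c*w[1]])
    d=m-[-.054,-.079]; print('knob',q['p'],m.round(3),np.hypot(*d).round(3),np.arctan2(-d[0],d[1]).round(2))
E
```

```text
time_s: 15.62
tcp_pos: [0.5412, 0.1102, 0.0727]
tool_rot: [-0.0, -0.139, 0.99, -0.0]
ft_force: [-1.4, -0.9, 0.1]
finger_gap: 0.003
gripper_force: 0.2
time_s: 16.12
tcp_pos: [0.5488, 0.1153, 0.0727]
tool_rot: [0.0, -0.139, 0.99, 0.0]
ft_force: [0.0, 0.2, -0.1]
finger_gap: -0.002
gripper_force: 0.0
t 16.12 mill mm [-78.8  34.3  72.7] yaw x -164.0 z [ 0.  0. -1.] F [ 0.   0.2 -0.1] j [ 0.19  0.56  1.86  0.    0.72 -1.66] gap -0.0
time_s: 16.62
tcp_pos: [0.5526, 0.1164, 0.0727]
tool_rot: [0.0, -0.139, 0.99, 0.0]
ft_force: [0.1, -0.8, -0.7]
finger_gap: -0.001
gripper_force: 0.1
t 16.62 mill mm [-74.8  34.3  72.7] yaw x -164.0 z [ 0.  0. -1.] F [ 0.1 -0.8 -0.7] j [ 0.19  0.56  1.85 -0.    0.72 -1.66] gap -0.0
knob 0.62 [-0.057  0.073] 0.152 0.02
```

```bash
python3 -m pendant '[[[-1,0,0],[0,0,0],0],[[-1,0,0],[0,0,0],0],[[0,0,0],[0,0,0],0]]'|grep -E "tcp|ft";  python3 -m pendant '[[[-1,0,0],[0,0,0],0],[[-1,0,0],[0,0,0],0],[[0,0,0],[0,0,0],0]]'|grep -E "tcp|ft"; python3 -c "from h import *; where()"
```

```text
tcp_pos: [0.5546, 0.117, 0.0727]
ft_force: [-0.3, 0.4, 0.6]
tcp_pos: [0.5565, 0.1175, 0.0727]
ft_force: [-0.3, 0.7, 0.5]
t 17.48 mill mm [-70.7  34.3  72.7] yaw x -164.0 z [ 0.  0. -1.] F [-0.3  0.7  0.5] j [ 0.19  0.57  1.84 -0.    0.73 -1.66] gap 0.0
```

```bash
python3 -m pendant '[[[-1,0,0],[0,0,0],0],[[0,0,0],[0,0,0],0]]'|grep -E "tcp|ft";  python3 -m pendant '[[[-1,0,0],[0,0,0],0],[[0,0,0],[0,0,0],0]]'|grep -E "tcp|ft"; python3 -m pendant '[[[-1,0,0],[0,0,0],0],[[0,0,0],[0,0,0],0]]'|grep -E "tcp|ft"; python3 -c "
from h import *; where()
a=imaging.grab_frame('top'); b=imaging.grab_frame('scene')
cv2.imwrite('pics/shut.png',np.hstack([cv2.resize(a[160:310,240:390],(400,400)),cv2.resize(b[190:310,250:370],(400,400))])[:,:,::-1])"
```

```text
tcp_pos: [0.5574, 0.1178, 0.0727]
ft_force: [-0.4, 0.4, -0.4]
tcp_pos: [0.5584, 0.1181, 0.0727]
ft_force: [0.3, 0.2, -0.1]
tcp_pos: [0.5591, 0.1183, 0.0727]
ft_force: [-1.0, -0.8, 0.9]
t 18.23 mill mm [-68.1  34.4  72.7] yaw x -164.0 z [-0. -0. -1.] F [-1.  -0.8  0.9] j [ 0.19  0.57  1.84 -0.    0.73 -1.66] gap 0.0
```

View pics/shut.png

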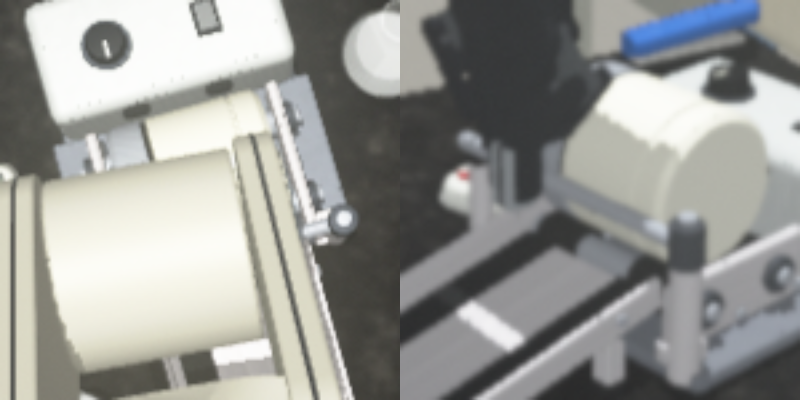

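The bar lies across the jar front, nearly at the stop; the last step fell short and the force is just starting. A bit more until the stop is felt.

```bash
for k in 1; do python3 -m pendant '[[[-1,0,0],[0,0,0],0],[[0,0,0],[0,0,0],0]]'|grep -E "tcp|ft";  python3 -m pendant '[[[-1,0,0],[0,0,0],0],[[0,0,0],[0,0,0],0]]'|grep -E "tcp|ft"; done
```

```text
tcp_pos: [0.5592, 0.1183, 0.0726]
ft_force: [-5.0, -2.1, 3.7]
tcp_pos: [0.5593, 0.1184, 0.0725]
ft_force: [-7.1, -3.0, 5.3]
```

Firm stop felt at 8 N. Backing straight off and checking.

```bash
python3 -m pendant '[[[2,0,0],[0,0,0],0],[[4,0,0],[0,0,0],0],[[10,0,0],[0,0,0],0],[[25,0,0],[0,0,0],0],[[40,0,-5],[0,0,0],0]]'|grep -E "tcp|ft"; python3 -m pendant '[[[40,0,-40],[0,0,0],0],[[40,-20,-50],[0,0,0],0],[[20,-40,-40],[0,0,0],0],[[0,-50,0],[0,0,0],0],[[0,-50,0],[0,0,0],0]]'|grep -E "tcp|ft"
python3 - <<'E'
from h import *
where()
for n in ('top','scene'):
  im=imaging.grab_frame(n)
  for l,z in (('keeper_knob',.102),('jar',.085)):
   for q in imaging.spot_point(n,l)[:1]:
    w=onplane(n,q['centre'],z)-[p0[0],p0[1],0]; c,s=np.cos(p0[2]),np.sin(p0[2]); print(n,l,q['p'],(1e3*np.array([c*w[0]+s*w[1],-s*w[0]+c*w[1]])).round(1))
  if n=='top': a=im
cv2.imwrite('pics/final.png',np.hstack([cv2.resize(a[130:330,210:410],(400,400)),cv2.resize(im[170:320,220:370],(400,400))])[:,:,::-1])
E
```

```text
tcp_pos: [0.4831, 0.0964, 0.0777]
ft_force: [0.2, 0.6, 0.0]
tcp_pos: [0.4338, -0.0843, 0.2055]
ft_force: [0.1, -0.1, -0.6]
t 20.07 mill mm [-244.3 -125.8  205.5] yaw x -164.0 z [ 0.003 -0.001 -1.   ] F [ 0.1 -0.1 -0.6] j [-0.22  0.19  2.04  0.    0.91 -2.07] gap 0.0
top jar 0.82 [ 0.  -0.4]
scene keeper_knob 0.77 [-52.2  78.9]
scene jar 0.64 [-6.8 -6.3]
```

View pics/final.png

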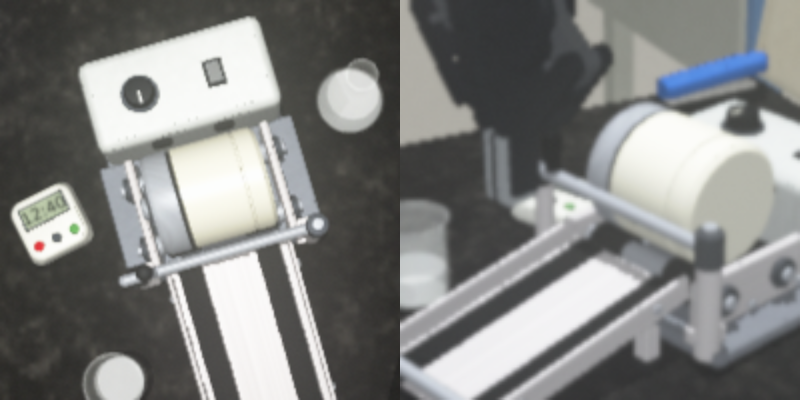

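The jar is in its seat between the rollers, the keeper is shut across it and parallel to the rollers, and the bystanders haven't moved. The robot is clear, so I'm handing in.

```bash
python3 -m pendant '[[[0,0,0],[0,0,0],0],[[0,0,0],[0,0,0],0]]' >/dev/null; python3 -c "from workcell import robot; print(robot.job_done())"
```

```text
the job is handed in; nothing more can be done
None
```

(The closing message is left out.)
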